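# Clip the ebony handle into its sprung rack

### The arm

A 7-joint arm with a two-finger parallel gripper is mounted at the origin on the work surface. World frame = base frame: x ahead of the robot, y to its left, z up, the work surface at z = 0. Lengths are in m, angles in rad, forces in N, time in s.
With the tool pointing down it reaches from about 0.425 to 0.975 m from the base axis. Payload 16.7 kg.
Tool frame: the origin (TCP) lies at the very end of the fingers, on their centre line; the grasp point (between the pads) lies 19 mm behind it; z points along the fingers, y is the line along which they close (so a half turn about z gives the same grasp; the last joint's range is limited). The gripper opens to 85 mm and grips with 20 to 120 N. Pads are 22 mm wide; open, the fingers measure 114 mm over their backs; the gripper's body (76 mm by 85 mm) begins 54 mm behind the grasp point. The pads swing forward as they close: fully open they stand 13 mm farther back than shut.
Start: joints at [-1.286, 0.426, 0.074, 1.606, -0.034, 1.111, -0.067], TCP at [0.284, 0.612, 0.231] pointing down, gripper open.
Joint ranges: [-2.85, 2.85], [-0.5, 2.14], [-1.23, 1.37], [0.21, 2.46], [-1.02, 4.16], [0.16, 2.05], [-2.73, 2.73]. Speed limits (rad/s): [1.89, 1.89, 2.39, 2.39, 3.01, 3.01, 3.01].

### API

Orientations are given as a unit quaternion [w, x, y, z].
In Python, from rig import manip gives the robot as it stands.
- The arm moves only by the tool move_arm, never from a script. Its argument "increments" is a list of rows, each a list of 2 entries, a list of its own where there are three numbers: the shift along the tool's x, y, z in mm, then the turn about the tool's z in degrees. In form: [[[tx, ty, tz], turn], ...]. A call has exactly 5 rows; each row shifts and turns the commanded pose from where the row before left it, along the tool's axes as they then stand; what a row does not reach is not made up. A row lasts 1/12 s, in which the tool goes at most 41.7 mm and 7.16 degrees, less where a joint would pass 70% of its speed; a pose out of reach is approached as far as the arm can. A call with a gripper value outside its range is refused whole. "hand" is the opening, from -1 (shut) to 1 (fully open), set as the call begins (left out, the last holds). The fingers move at their own pace and stop on an object; "grip_force" is the grip in N (left out, the last holds). Time passes only in rows, so rows that do not move let the fingers close, or fill a call up. It gives the time, the measured TCP pose, the force, the opening and the grip force at its end, in the units of the state.
- manip.observe(): the state, without advancing time (a new reading comes with each control period).
- manip.grab_frame(name): name is "side" or "top" or "wrist"; returns a dict with "frame" (384x512x3 uint8, red, green, blue), "range_z" (384x512 float32, m along the optical axis (not along the pixel's ray), 0 where there is no reading), "camera_matrix" (3x3 intrinsics, pixels), "view" (4x4, takes a point from world to camera coordinates). Camera axes: x right, y up, looking along -z (the intrinsics and any distortion apply to the point x, -y, -z); pixel columns grow to the right and rows downward; lengths in m; the calibration is good to about 2 mm. A picture is of the moment at which its call begins.
- manip.hand_in(): hands the job in; it is judged then, once.
Trained networks look in a picture, given as the dict that the camera call returned (one of the last four; its "shot" number tells which), for a name from the list of things; names that differ only in an ending like _2 or _b are one class to them, and where a whole thing is asked for, a point or a joint stands for the part that bears it (a point fixed in the world has none). Each returns a list of dicts, best first, with "score" (0 to 1); they miss things now and then, are a little off and sometimes report something else, mostly with a low value. They report only what shows in the picture. A call takes as long as a camera call.
- manip.trace(label, picture): "pixels" (384x512 bool, what is visible of it) and "location" ([column, row] in pixels, amid what is visible of it).
The state is a dict: "time_s": time; "joint_pos": joint angles; "joint_velocities": joint speeds; "effort": joint torques, N m; "tool_pos": TCP position; "eef_rot": TCP orientation; "wrist_force": force on the tool from outside, world axes, zero at the start; "moment": the same for the moment, N m; "width": opening from 0.0 (shut) to 1.0 (fully open); "gripper_force": force on a finger pad.
Only numpy, scipy, OpenCV 4.12 (cv2) and the standard library are available. Lean on these libraries where they do the work, as an engineer would, in place of code of your own. Each camera call takes 0.05 s, during which the arm holds its last target. There are 200 camera calls.

### The job

Pick up the turned ebony handle and put it away in the brass clip stand: lay it level across the two forks and push it straight down past the sprung jaw until it sits home under the jaw's noses and the jaw has snapped shut over it, then let go. The fork slides on its stem and may have been left at any height in its range, so feel for the bottom and never lean on the clip with more than 30 N. Leave the striped top, the chuck key and the tin of tips where they are.

Things in the scene. Friction and masses are not known exactly. Their poses are not given: they have to be found in the camera images.
- handle: Turned black ebony handle, 134 mm long, about 90 g, lying level. Round shaft 18 mm thick, free over its middle 100 mm; an octagonal knob at each end, 28 mm across flats, 14 mm long, keeps it from rolling and holds the shaft's axis 14 mm above the surface. Origin below the middle, on the underside; y runs along the handle, z up at the start. Both ends are alike: either way round will do.
- handle_mid (a point): The middle of the handle, on the shaft's axis, with the axes of handle.
- stand: Fixed clip stand: wood foot 70 (x) by 120 (y) by 14 mm, brass socket, and in it a steel stem with a brass cross bar and two equal forks at y = +38 and -38 mm, each 10 mm thick, so 66 mm between them is free for fingers. Origin: middle of the underside; z up. The clipped handle lies along y, centred over the origin. Each fork is a slot 20 mm wide (x -10 to +10 mm) with a flat floor.
- clip_low (a point): Where the seated handle's middle is if the fork stands at its lowest: 94 mm straight above the stand's origin, with the stand's axes. The slot floor is 9 mm below the seated axis, the cross bar 16 mm below the floor. THE FORK'S HEIGHT IS NOT MEASURED: it was set anywhere from here to 26 mm higher (clip_high) and is stiff: feel for it.
- clip_high (a point): Where the seated handle's middle is if the fork stands at its highest: 120 mm above the stand's origin. A fixed tall prong at the slot's -x side goes upright to 34 mm above the slot's floor, then flares out to 53 mm above it; at +x are a short prong (10 mm) and the jaw. A handle merely lodged on top of the jaw has its axis about 42 mm above the slot's floor.
- jaw (a joint): Angle (rad) of the sprung steel jaw, two noses on one part, pivoted along y under the cross bar. 0 = shut; grows as the noses are pushed to +x, about 0.13 as the shaft passes, then springs shut. Shut, its noses slope in over the slots from 55 mm above the floor (x = +12 mm) to their tips 20 mm above it (x = +2.5 mm), leaving a 12.5 mm gap. Passing takes 5 to 12 N; come down slowly (10 mm/s).
- top: Bystander: blue and white striped wooden spinning top standing upside down on its crown, steel tip up; 57 mm wide, 76 mm high; origin at the middle of its underside.
- key: Bystander: steel T-shaped drill chuck key lying flat, about 130 mm long with an 80 mm cross bar, 18 mm high; origin on the underside near the middle of its length; it lies along its x axis.
- tin: Bystander: open round tin of steel tips, 72 mm wide, 34 mm high; origin at the middle of its underside.

How it is judged:
By the outcome, as a careful person would: the job done as asked, in the order asked, and still so for the second after the job is handed in, with the robot touching nothing.
It also fails if it takes over 45 s, if anything falls off the work surface, if the arm or the gripper's body presses on something with over 40 N, if the wrist force passes 120 N, or if a joint passes its speed limit or range.

## Working session

There is one attempt and no reset: what is moved stays moved. The work goes in short steps, Python scripts to look and compute and a tool call to move; the robot and the scene stay as the last step left them, time stands still between calls to the robot, and variables do not carry over. Pictures are saved under pics/ and viewed, at most 10 in all, crops included, and the job is handed in when it is done.

Besides the shell and the picture viewer there is one more tool, called after ">>>" by a JSON object that holds its "op" and its "data". move_arm: Moves the arm, as the interface text tells. Its arguments: {"type":"object","properties":{"increments":{"type":"array"},"hand":{"type":"number"},"grip_force":{"type":"number"}},"required":["increments"]}

```bash
mkdir -p pics
cat > h.py <<'E'
import numpy as np, cv2
from rig import manip
def shot(n):
    return manip.grab_frame(n)
def save(f,name):
    cv2.imwrite('pics/'+name,cv2.cvtColor(f["frame"],cv2.COLOR_RGB2BGR))
def world(f,uv=None):
    """world points HxWx3 from depth"""
    K=f["camera_matrix"];z=f["range_z"];h,w=z.shape
    u,v=np.meshgrid(np.arange(w),np.arange(h))
    p=np.stack([(u-K[0,2])/K[0,0]*z,-(v-K[1,2])/K[1,1]*z,-z],-1)
    V=f["view"];return (p-V[:3,3])@V[:3,:3]
E
python3 - <<'E'
from h import *
o=manip.observe();print({k:np.round(v,3) for k,v in o.items()})
for n in ["side","top"]:
    f=shot(n);save(f,n+"1.png");W=world(f)
    print(n,np.round(f["camera_matrix"],1).tolist(),np.round(f["view"],3).tolist(),{k:v for k,v in f.items() if k not in("frame","range_z","camera_matrix","view")})
    for l in ["handle","stand","jaw","top","key","tin"]:
        for d in manip.trace(l,f)[:2]:
            m=d["pixels"]&(f["range_z"]>0);P=W[m]
            print(l,round(d["score"],2),np.round(d["location"]),m.sum(),np.round(np.median(P,0),3),np.round(np.percentile(P,2,0),3),np.round(np.percentile(P,98,0),3))
E
```

```text
{'time_s': np.float64(0.0), 'joint_pos': array([-1.286,  0.427,  0.074,  1.607, -0.034,  1.111, -0.067]), 'joint_velocities': array([-0.002,  0.   ,  0.002, -0.   ,  0.001, -0.001, -0.002]), 'effort': array([-2.0000e-03, -9.4982e+01,  3.7600e+00, -4.6350e+01,  1.9000e-02,
        1.0000e-02,  0.0000e+00]), 'tool_pos': array([0.284, 0.612, 0.231]), 'eef_rot': array([-0.   ,  0.215,  0.977, -0.001]), 'wrist_force': array([ 0.338, -0.312,  0.377]), 'moment': array([ 0.013,  0.021, -0.017]), 'gripper_force': np.float64(0.0), 'width': np.float64(1.002)}
side [[347.9, 0.0, 260.2], [0.0, 347.9, 197.5], [0.0, 0.0, 1.0]] [[-0.833, -0.553, -0.002, 0.5], [0.41, -0.619, 0.67, -0.301], [-0.372, 0.558, 0.742, -0.592], [0.0, 0.0, 0.0, 1.0]] {'shot': 1}
handle 0.88 [224. 289.] 736 [0.555 0.186 0.022] [0.51  0.133 0.01 ] [0.597 0.239 0.029]
stand 0.63 [331. 180.] 1950 [ 0.508 -0.164  0.019] [ 0.472 -0.353 -0.001] [ 0.578 -0.117  0.156]
stand 0.35 [316. 236.] 549 [ 0.46  -0.002  0.044] [ 0.439 -0.025  0.014] [0.488 0.012 0.065]
jaw 0.89 [330. 154.] 311 [ 0.524 -0.143  0.13 ] [ 0.51  -0.361 -0.001] [ 0
[... 521 characters left out ...]
83 0.021] [0.512 0.127 0.   ] [0.601 0.238 0.029]
stand 0.6 [331. 227.] 1614 [ 0.508 -0.173  0.016] [ 0.476 -0.228  0.01 ] [ 0.543 -0.119  0.158]
jaw 0.46 [351. 218.] 181 [ 0.525 -0.207  0.136] [ 0.511 -0.217  0.076] [ 0.536 -0.13   0.16 ]
top 0.9 [259. 250.] 434 [ 0.467 -0.013  0.049] [ 0.445 -0.036  0.032] [0.491 0.012 0.067]
top 0.7 [330. 227.] 1694 [ 0.508 -0.174  0.016] [ 0.476 -0.228  0.01 ] [ 0.543 -0.117  0.158]
key 0.86 [227. 143.] 418 [0.71  0.06  0.011] [ 0.667  0.029 -0.002] [0.738 0.149 0.018]
key 0.72 [325. 228.] 1676 [ 0.508 -0.174  0.016] [ 0.476 -0.23   0.01 ] [ 0.543 -0.117  0.158]
tin 0.96 [292. 141.] 791 [ 0.719 -0.1    0.01 ] [ 0.679 -0.133 -0.001] [ 0.748 -0.068  0.034]
```

View pics/side1.png

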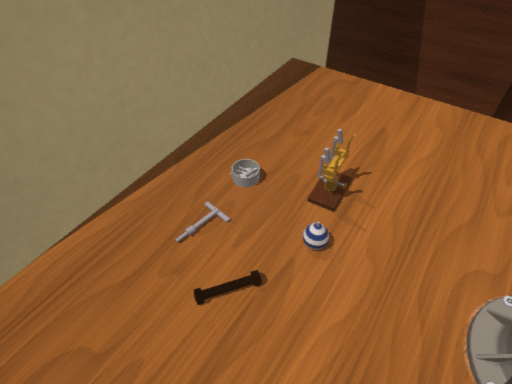

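View pics/top1.png

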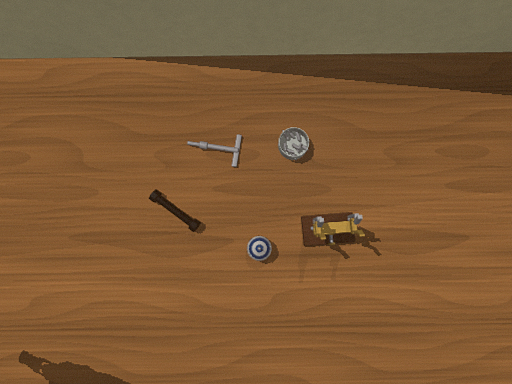

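Run:
```python
from h import *
for n in ["side","top"]:
    f=shot(n);W=world(f)
    m=manip.trace("handle",f)[0]["pixels"]&(f["range_z"]>0)
    P=W[m];P=P[P[:,2]>0.008]
    r=cv2.minAreaRect((P[:,:2]*1000).astype(np.float32));print(n,"handle",r)
    c,s,vt=np.linalg.svd(P[:,:2]-P[:,:2].mean(0),full_matrices=False);d=s=vt[0]
    print("axis",np.degrees(np.arctan2(d[1],d[0])))
    m=(f["range_z"]>0)&(W[...,0]>.44)&(W[...,0]<.58)&(W[...,1]<-.09)&(W[...,1]>-.26)
    F=W[m&(abs(W[...,2]-.014)<.005)]
    print("foot",cv2.minAreaRect((F[:,:2]*1000).astype(np.float32)),len(F))
    J=W[m&(W[...,2]>.03)]
    for lo in np.arange(.03,.18,.01):
        S=J[(J[:,2]>=lo)&(J[:,2]<lo+.01)]
        if len(S):print(round(lo,3),len(S),np.round(S.min(0),3),np.round(S.max(0),3))
```

```text
side handle ((555.0364990234375, 182.12139892578125), (133.58285522460938, 29.312070846557617), 52.46632766723633)
axis 53.078200683231735
foot ((507.5352478027344, -176.00155639648438), (70.60185241699219, 122.10087585449219), 3.9918882846832275) 715
0.03 59 [ 0.47  -0.181  0.03 ] [ 0.515 -0.161  0.04 ]
0.04 56 [ 0.471 -0.188  0.04 ] [ 0.514 -0.161  0.05 ]
0.05 6 [ 0.497 -0.177  0.05 ] [ 0.502 -0.169  0.057]
0.07 38 [ 0.504 -0.217  0.072] [ 0.531 -0.128  0.08 ]
0.08 141 [ 0.492 -0.216  0.08 ] [ 0.534 -0.127  0.09 ]
0.09 148 [ 0.489 -0.221  0.09 ] [ 0.534 -0.132  0.1  ]
0.1 137 [ 0.489 -0.221  0.1  ] [ 0.533 -0.132  0.11 ]
0.11 61 [ 0.491 -0.22   0.11 ] [ 0.533 -0.132  0.12 ]
0.12 60 [ 0.491 -0.22   0.12 ] [ 0.534 -0.132  0.13 ]
0.13 94 [ 0.491 -0.219  0.13 ] [ 0.534 -0.132  0.14 ]
0.14 60 [ 0.488 -0.219  0.14 ] [ 0.526 -0.133  0.15 ]
0.15 77 [ 0.483 -0.223  0.15 ] [ 0.53  -0.133  0.16 ]
0.16 7 [ 0.485 -0.213  0.16 ] [ 0.524 -0.133  0.161]
top handle ((468.13201904296875, -12.998435974121094), (52.761837005615234, 52.7418212890625), 44.51398468017578)
axis 175.14376513979298
foot ((509.6233825683594, -175.0465087890625), (69.85179901123047, 120.27186584472656), 3.917268991470337) 893
0.03 25 [ 0.474 -0.185  0.035] [ 0.494 -0.171  0.04 ]
0.04 24 [ 0.473 -0.182  0.04 ] [ 0.498 -0.169  0.049]
0.05 1 [ 0.498 -0.176  0.051] [ 0.498 -0.176  0.051]
0.07 26 [ 0.507 -0.216  0.07 ] [ 0.536 -0.126  0.08 ]
0.08 291 [ 0.495 -0.211  0.08 ] [ 0.535 -0.129  0.09 ]
0.09 85 [ 0.491 -0.209  0.09 ] [ 0.534 -0.131  0.1  ]
0.1 107 [ 0.491 -0.218  0.101] [ 0.536 -0.131  0.11 ]
0.11 17 [ 0.493 -0.211  0.112] [ 0.535 -0.132  0.12 ]
0.12 21 [ 0.495 -0.216  0.122] [ 0.534 -0.131  0.13 ]
0.13 54 [ 0.496 -0.216  0.13 ] [ 0.536 -0.131  0.14 ]
0.14 54 [ 0.492 -0.218  0.14 ] [ 0.527 -0.132  0.15 ]
0.15 91 [ 0.486 -0.219  0.15 ] [ 0.53  -0.132  0.16 ]
0.16 3 [ 0.519 -0.21   0.161] [ 0.524 -0.133  0.162]
```

The side view shows the handle at (228,287), the stand at (331,180) with its jaw towards world +x, and the top at (316,235). The top view agrees: handle (174,210), stand (331,229). The handle is at about (0.556, 0.182) with its axis at 53°. The stand is at about (0.509, -0.1755) with yaw +4°. Next I plan the hover over the handle.

```bash
cat >> h.py <<'E'
def yaw(o):
    w,x,y,z=o["eef_rot"];return np.degrees(np.arctan2(2*(x*y+w*z),1-2*(y*y+z*z)))
def plan(xyz,a1,n):
    """print n rows from measured pose to TCP xyz (m), tool-x heading a1 (deg), tool pointing down"""
    o=manip.observe();p=np.array(o["tool_pos"])*1000;a=yaw(o);t=np.array(xyz)*1000
    turn=round(-((a1-a+180)%360-180)/n,2)
    for i in range(n):
        d=(t-p)/(n-i);c,s=np.cos(np.radians(a)),np.sin(np.radians(a))
        r=np.round([c*d[0]+s*d[1],s*d[0]-c*d[1],-d[2]],1)
        p=p+[c*r[0]+s*r[1],s*r[0]-c*r[1],-r[2]];a-=turn
        print([r.tolist(),turn],end=", " if (i+1)%5 else "\n")
    print("end",p.round(1),a.round(2))
def st():
    o=manip.observe();print({k:np.round(o[k],4).tolist() for k in("time_s","tool_pos","wrist_force","width","gripper_force")},"yaw",round(yaw(o),2))
E
python3 -c "
from h import *
st();plan([.5555,.1825,.16],53,15)"
```

```text
{'time_s': 0.9, 'tool_pos': [0.2838, 0.6124, 0.2313], 'wrist_force': [0.0793, -0.1263, 0.0519], 'width': 0.9982, 'gripper_force': 0.0} yaw 155.14
[[-28.5, -18.4, 4.8], np.float64(6.81)], [[-30.5, -14.9, 4.8], np.float64(6.81)], [[-32.0, -11.2, 4.7], np.float64(6.81)], [[-33.1, -7.3, 4.8], np.float64(6.81)], [[-33.7, -3.3, 4.7], np.float64(6.81)]
[[-33.9, 0.7, 4.8], np.float64(6.81)], [[-33.6, 4.7, 4.7], np.float64(6.81)], [[-32.8, 8.7, 4.8], np.float64(6.81)], [[-31.5, 12.5, 4.7], np.float64(6.81)], [[-29.8, 16.2, 4.8], np.float64(6.81)]
[[-27.7, 19.6, 4.7], np.float64(6.81)], [[-25.2, 22.7, 4.8], np.float64(6.81)], [[-22.3, 25.5, 4.7], np.float64(6.81)], [[-19.1, 28.0, 4.8], np.float64(6.81)], [[-15.6, 30.1, 4.7], np.float64(6.81)]
end [555.5 182.5 160. ] 52.99
```

>>> {"op": "move_arm", "data": {"increments": [[[-28.5,-18.4,4.8],6.8],[[-30.5,-14.9,4.8],6.8],[[-32,-11.2,4.7],6.8],[[-33.1,-7.3,4.8],6.8],[[-33.7,-3.3,4.7],6.8]], "hand": 1}}

```text
time_s: 1.32
tool_pos: [0.3749, 0.4677, 0.2074]
eef_rot: [-0.0, 0.494, 0.87, 0.0]
wrist_force: [0.9, 0.4, -0.5]
width: 0.992
gripper_force: 0.0
```

>>> {"op": "move_arm", "data": {"increments": [[[-33.9,0.7,4.8],6.8],[[-33.6,4.7,4.7],6.8],[[-32.8,8.7,4.8],6.8],[[-31.5,12.5,4.7],6.8],[[-29.8,16.2,4.8],6.8]]}}

```text
time_s: 1.73
tool_pos: [0.4658, 0.3245, 0.1838]
eef_rot: [-0.0, 0.726, 0.687, 0.0]
wrist_force: [-0.1, 0.7, 0.3]
width: 1.0
gripper_force: 0.0
```

>>> {"op": "move_arm", "data": {"increments": [[[-27.7,19.6,4.7],6.8],[[-25.2,22.7,4.8],6.8],[[-22.3,25.5,4.7],6.8],[[-19.1,28,4.8],6.8],[[-15.6,30.1,4.7],6.8]]}}

```text
time_s: 2.15
tool_pos: [0.5568, 0.1815, 0.1601]
eef_rot: [-0.0, 0.896, 0.445, 0.0]
wrist_force: [0.1, 0.8, 0.4]
width: 1.0
gripper_force: 0.0
```

Run:
```python
from h import *
st()
for k in range(4): f=shot("wrist")
st();save(f,"w1.png");W=world(f)
for d in manip.trace("handle",f)[:2]:
    m=d["pixels"]&(f["range_z"]>0);P=W[m];P=P[P[:,2]>0.008]
    v=np.linalg.svd(P[:,:2]-P[:,:2].mean(0),full_matrices=False)[2][0]
    e=P[:,:2]@v;nn=np.array([-v[1],v[0]]);g=P[:,:2]@nn
    c=(np.percentile(e,.5)+np.percentile(e,99.5))/2*v+(np.percentile(g,1)+np.percentile(g,99))/2*nn
    mid=abs(e-c@v)<.03
    print(d["score"],len(P),c.round(4),"ang",np.degrees(np.arctan2(v[1],v[0])),"shaft top z",np.percentile(P[mid,2],95),"len",np.ptp(e),"shaft mid across",np.median(g[mid])-c@nn)
```

```text
{'time_s': 2.15, 'tool_pos': [0.5568, 0.1815, 0.1601], 'wrist_force': [0.1157, 0.8157, 0.3783], 'width': 1.0002, 'gripper_force': 0.0} yaw 52.82
{'time_s': 2.35, 'tool_pos': [0.5563, 0.182, 0.1599], 'wrist_force': [0.1312, 0.7624, 0.4262], 'width': 0.9969, 'gripper_force': 0.0} yaw 53.06
0.85 2622 [0.5586 0.1832] ang -127.2237313267768 shaft top z 0.023129763633624435 len 0.13293746358305464 shaft mid across 0.0007578539297808939
```

The wrist view puts the handle at (0.5586, 0.1832), at 52.8°, with the shaft's top at 23 mm. That agrees with the fixed cameras, so I go down to z = 4 mm.

>>> {"op": "move_arm", "data": {"increments": [[[0.5,0.3,25],0.2],[[0.5,0.2,25],0],[[0,0,25],0],[[0,0,25],0],[[0,0,20],0]]}}

```text
time_s: 2.82
tool_pos: [0.556, 0.185, 0.0385]
eef_rot: [-0.0, 0.894, 0.447, -0.0]
wrist_force: [-0.2, 1.0, -0.7]
width: 0.999
gripper_force: 0.0
```

>>> {"op": "move_arm", "data": {"increments": [[[0,0,14],0],[[0,0,10],0],[[0,0,8],0],[[0,0,4],0],[[0,0,0],0]]}}

```text
time_s: 3.23
tool_pos: [0.557, 0.1835, 0.0038]
eef_rot: [-0.0, 0.895, 0.446, -0.0]
wrist_force: [-0.9, -0.1, 0.0]
width: 0.999
gripper_force: 0.0
```

>>> {"op": "move_arm", "data": {"increments": [[[0,0,0],0],[[0,0,0],0],[[0,0,0],0],[[0,0,0],0],[[0,0,0],0]], "hand": -1, "grip_force": 80}}

```text
time_s: 3.65
tool_pos: [0.5572, 0.1835, 0.0044]
eef_rot: [-0.0, 0.895, 0.446, 0.0]
wrist_force: [-0.9, 0.6, 0.5]
width: 0.303
gripper_force: 0.0
```

>>> {"op": "move_arm", "data": {"increments": [[[0,0,0],0],[[0,0,0],0],[[0,0,0],0],[[0,0,0],0],[[0,0,0],0]]}}

```text
time_s: 4.07
tool_pos: [0.5572, 0.1834, 0.0045]
eef_rot: [-0.0, 0.895, 0.446, 0.0]
wrist_force: [-1.9, -0.2, 7.1]
width: 0.176
gripper_force: 78.0
```

>>> {"op": "move_arm", "data": {"increments": [[[0,0,-5],0],[[0,0,-15],0],[[0,0,-20],0],[[0,0,-20],0],[[0,0,-20],0]]}}

```text
time_s: 4.48
tool_pos: [0.5568, 0.1831, 0.085]
eef_rot: [0.0, 0.895, 0.446, -0.0]
wrist_force: [-0.6, 0.5, 0.1]
width: 0.175
gripper_force: 78.4
```

>>> {"op": "move_arm", "data": {"increments": [[[0,0,-30],0],[[0,0,-30],0],[[0,0,-30],0],[[0,0,-20],0],[[0,0,-8],0]]}}

```text
time_s: 4.9
tool_pos: [0.5581, 0.1835, 0.2053]
eef_rot: [-0.0, 0.895, 0.446, 0.002]
wrist_force: [0.3, -0.1, -1.0]
width: 0.174
gripper_force: 78.4
```

```bash
cat >> h.py <<'E'
def handle(n):
    f=shot(n);W=world(f);r=manip.trace("handle",f)
    if not r: print(n,"none");return f
    d=r[0];m=d["pixels"]&(f["range_z"]>0);P=W[m];zc=np.median(P[:,2]);P=P[abs(P[:,2]-zc)<.02]
    v=np.linalg.svd(P-P.mean(0),full_matrices=False)[2][0]
    e=P@v;lo,hi=np.percentile(e,[.5,99.5])
    A=P[e<lo+.012];B=P[e>hi-.012]
    print(n,round(d["score"],2),len(P),"dir",np.degrees(np.arctan2(v[1],v[0])).round(1),"tilt",np.degrees(np.arcsin(v[2])).round(1),"len",round(hi-lo,4),
     "mid",(P.mean(0)+((lo+hi)/2-e.mean())*v).round(4),"topz",np.percentile(A[:,2],97).round(4),np.percentile(B[:,2],97).round(4))
    return f
E
python3 - <<'E'
from h import *
st()
for n in("top","side","wrist"):
    f=handle(n)
    if n!="top":save(f,n+"2.png")
st()
E
```

```text
{'time_s': 4.9, 'tool_pos': [0.5581, 0.1835, 0.2053], 'wrist_force': [0.32, -0.0608, -1.0141], 'width': 0.1744, 'gripper_force': 78.3652} yaw 52.92
top none
side 0.78 791 dir 53.5 tilt 0.1 len 0.13 mid [0.5511 0.1864 0.2199] topz 0.2279 0.2278
wrist 0.65 8686 dir -127.0 tilt -2.1 len 0.1191 mid [0.5609 0.189  0.2177] topz 0.2251 0.2197
{'time_s': 5.2, 'tool_pos': [0.5563, 0.1831, 0.2006], 'wrist_force': [0.2819, -0.5707, -0.5475], 'width': 0.1764, 'gripper_force': 78.3704} yaw 52.95
```

View pics/side2.png

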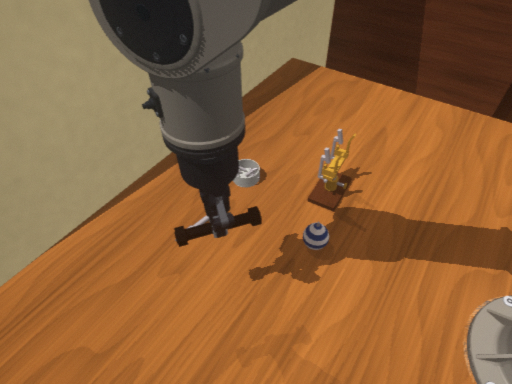

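View pics/wrist2.png

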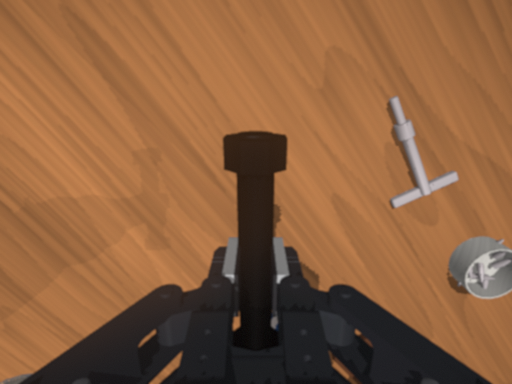

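The side view shows the handle held level across the fingers, with knobs at (182,234) and (253,217). The wrist view shows it straight along the tool's x (the knob at (255,152)), pads gripping its middle. Its axis is about 10 mm above the TCP. Next I go beside the stand for a wrist look.

```bash
python3 -c "
from h import *
st();plan([.44,-.27,.26],94,15)"
```

```text
{'time_s': 5.2, 'tool_pos': [0.5563, 0.1831, 0.2006], 'wrist_force': [0.2819, -0.5707, -0.5475], 'width': 0.1764, 'gripper_force': 78.3704} yaw 52.95
[[-28.8, 12.0, -4.0], np.float64(-2.74)], [[-29.3, 10.6, -4.0], np.float64(-2.74)], [[-29.8, 9.2, -4.0], np.float64(-2.74)], [[-30.2, 7.8, -4.0], np.float64(-2.74)], [[-30.5, 6.3, -3.9], np.float64(-2.74)]
[[-30.8, 4.9, -4.0], np.float64(-2.74)], [[-31.0, 3.4, -3.9], np.float64(-2.74)], [[-31.1, 1.9, -4.0], np.float64(-2.74)], [[-31.2, 0.4, -3.9], np.float64(-2.74)], [[-31.2, -1.1, -4.0], np.float64(-2.74)]
[[-31.1, -2.6, -3.9], np.float64(-2.74)], [[-30.9, -4.1, -4.0], np.float64(-2.74)], [[-30.7, -5.5, -3.9], np.float64(-2.74)], [[-30.4, -7.0, -4.0], np.float64(-2.74)], [[-30.0, -8.5, -3.9], np.float64(-2.74)]
end [ 440. -270.  260.] 94.05
```

>>> {"op": "move_arm", "data": {"increments": [[[-28.8,12,-4],-2.74],[[-29.3,10.6,-4],-2.74],[[-29.8,9.2,-4],-2.74],[[-30.2,7.8,-4],-2.74],[[-30.5,6.3,-4],-2.74]]}}

```text
time_s: 5.62
tool_pos: [0.5171, 0.0309, 0.2211]
eef_rot: [-0.0, 0.835, 0.55, -0.001]
wrist_force: [0.8, -0.9, 0.6]
width: 0.176
gripper_force: 78.4
```

>>> {"op": "move_arm", "data": {"increments": [[[-30.8,4.9,-4],-2.74],[[-31,3.4,-4],-2.74],[[-31.1,1.9,-4],-2.74],[[-31.2,0.4,-4],-2.74],[[-31.2,-1.1,-4],-2.74]]}}

```text
time_s: 6.03
tool_pos: [0.4784, -0.12, 0.2413]
eef_rot: [-0.0, 0.763, 0.646, -0.001]
wrist_force: [1.1, -1.2, -0.9]
width: 0.175
gripper_force: 78.4
```

>>> {"op": "move_arm", "data": {"increments": [[[-31.1,-2.6,-4],-2.74],[[-30.9,-4.1,-4],-2.74],[[-30.7,-5.5,-4],-2.74],[[-30.4,-7,-4],-2.74],[[-30,-8.5,-4],-2.74]]}}

```text
time_s: 6.45
tool_pos: [0.4396, -0.2709, 0.2613]
eef_rot: [-0.001, 0.681, 0.732, -0.0]
wrist_force: [1.2, -0.4, -0.7]
width: 0.176
gripper_force: 78.4
```

```bash
cat >> h.py <<'E'
def stand(f):
    W=world(f);m=(f["range_z"]>0)&(W[...,0]>.45)&(W[...,0]<.565)&(W[...,1]<-.10)&(W[...,1]>-.25)
    F=W[m&(abs(W[...,2]-.014)<.003)]
    print("foot",np.round(cv2.minAreaRect((F[:,:2]*1000).astype(np.float32)),1) if 0 else cv2.minAreaRect((F[:,:2]*1000).astype(np.float32)),len(F))
    a=np.radians(4);R=np.array([[np.cos(a),np.sin(a)],[-np.sin(a),np.cos(a)]])
    L=W.copy();L[...,:2]=(W[...,:2]-[.5086,-.1755])@R.T
    J=L[m&(L[...,2]>.06)&(L[...,2]<.18)]*1000
    for s in(-1,1):
        for lo in range(72,172,8):
            S=J[(J[:,2]>=lo)&(J[:,2]<lo+8)&(s*J[:,1]>0)]
            if len(S)>3:print("y+" if s>0 else "y-",lo,len(S),"x",np.unique(np.round(S[:,0]/2)*2,return_counts=True),"y",S[:,1].min().round(1),S[:,1].max().round(1))
E
python3 - <<'E'
from h import *
for k in range(3): f=shot("wrist")
st();save(f,"w3.png");stand(f)
E
```

```text
{'time_s': 6.6, 'tool_pos': [0.4393, -0.2719, 0.2614], 'wrist_force': [0.2686, 0.9669, -1.0748], 'width': 0.1743, 'gripper_force': 78.3849} yaw 93.82
foot ((510.2480773925781, -175.92434692382812), (70.19071197509766, 119.77054595947266), 4.005234241485596) 2717
y- 80 111 x (array([-10.,  -8.,  -6.,  -4.,  -2.,  -0.,   2.,   4.,   6.,   8.,  10.,
        12.,  14.,  20.,  22.,  24.,  26.]), array([61,  2,  4,  6,  5,  5,  4,  4,  1,  2,  3,  5,  3,  1,  2,  2,  1])) y -34.4 -0.4
y- 88 776 x (array([-14., -10.,  -8.,  -6.,  -4.,  -2.,  -0.,   2.,   4.,   6.,   8.,
        10.,  12.,  14.,  16.,  18.,  20.,  22.]), array([ 9, 43, 68, 63, 61, 69, 62, 62, 63, 66, 68, 63, 62, 11,  2,  1,  2,
        1])) y -43.4 -0.5
y- 96 63 x (array([-14., -12., -10.,  -8.,  -6.,  -4.,  -2.,  -0.,   2.,   4.,   6.,
         8.,  10.,  12.,  14.,  16.,  20.,  22.,  24.,  26.]), array([17,  3,  1,  2,  2,  2,  3,  2,  3,  5,  3,  3,  2,  3,  2,  2,  2,
        3,  2,  1])) y -42.7 -33.7
y- 104 157 x (array([-14., -12.,  -6.,  -4.,  -2.,  -0.,   2.,   4.,   6.,   8.,  10.,
        12.,  16.,  20.,  22.,  2
[... 2624 characters left out ...]
.,  26.]), array([ 7,  6,  1,  9, 56, 10,  4,  4,  4,  5,  5,  7,  5,  8,  2])) y 32.0 41.5
y+ 136 131 x (array([-14., -12., -10.,  -8.,   6.,   8.,  10.,  12.,  14.,  16.,  18.,
        20.,  22.,  24.]), array([ 2,  4, 16, 10,  6, 61, 11,  4,  3,  2,  1,  2,  5,  4])) y 32.0 42.0
y+ 144 142 x (array([-18., -16., -14., -12., -10.,   8.,  10.,  12.,  14.,  16.,  18.,
        20.]), array([ 1,  3, 12, 19,  2,  7, 65, 20,  5,  4,  3,  1])) y 32.1 42.3
y+ 152 327 x (array([-20., -18., -16., -14.,  10.,  12.,  14.,  16.,  18.,  20.,  22.]), array([44, 40, 20,  8,  3, 71, 38, 30, 36, 32,  5])) y 32.0 42.1
y+ 160 30 x (array([-18.,  14.,  16.,  18.,  20.]), array([ 5, 16,  6,  1,  2])) y 32.7 41.8
```

View pics/w3.png

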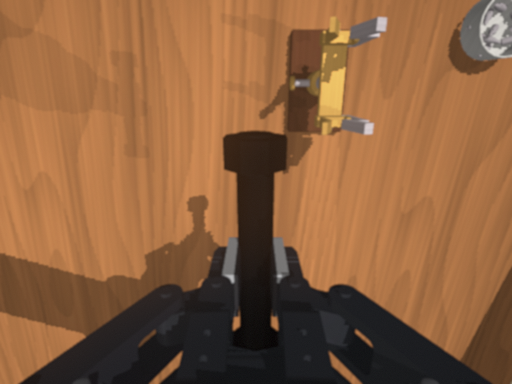

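The wrist view shows the stand's foot spanning columns 288-350 and rows 30-132, the jaw noses at (369,29) and (358,126), and a clear slot between. The wrist puts the stand at (0.510, -0.176), yaw 4°, and the slot floor at z ≈ 105 mm. I move to a hover above it.

```bash
python3 -c "
from h import *
plan([.5095,-.1758,.195],94,10)"
```

```text
[[9.1, 7.6, 6.6], np.float64(-0.02)], [[9.1, 7.6, 6.6], np.float64(-0.02)], [[9.1, 7.7, 6.6], np.float64(-0.02)], [[9.1, 7.7, 6.7], np.float64(-0.02)], [[9.1, 7.7, 6.6], np.float64(-0.02)]
[[9.1, 7.6, 6.7], np.float64(-0.02)], [[9.1, 7.7, 6.6], np.float64(-0.02)], [[9.1, 7.6, 6.7], np.float64(-0.02)], [[9.1, 7.7, 6.6], np.float64(-0.02)], [[9.2, 7.7, 6.7], np.float64(-0.02)]
end [ 509.5 -175.8  195. ] 94.02
```

>>> {"op": "move_arm", "data": {"increments": [[[9.1,7.6,5],0],[[9.1,7.6,5],0],[[9.1,7.7,5],0],[[9.1,7.7,5],0],[[9.1,7.7,6],0]]}}

```text
time_s: 7.02
tool_pos: [0.4767, -0.2194, 0.2352]
eef_rot: [-0.0, 0.681, 0.732, -0.0]
wrist_force: [-0.5, 0.5, -0.4]
width: 0.178
gripper_force: 78.4
```

>>> {"op": "move_arm", "data": {"increments": [[[9.1,7.6,8],0],[[9.1,7.7,8],0],[[9.1,7.6,8],0],[[9.1,7.7,8],0],[[9.2,7.7,8],-0.2]]}}

```text
time_s: 7.43
tool_pos: [0.5112, -0.1724, 0.195]
eef_rot: [-0.0, 0.68, 0.733, -0.0]
wrist_force: [0.1, 1.2, -1.0]
width: 0.174
gripper_force: 78.4
```

Run:
```python
from h import *
for k in range(3): f=shot("side")
st()
f=handle("side")
f["frame"]=cv2.resize(f["frame"][70:230,240:440],None,fx=3.5,fy=3.5,interpolation=cv2.INTER_CUBIC);save(f,"s4.png")
```

```text
{'time_s': 7.5833, 'tool_pos': [0.5108, -0.1726, 0.1952], 'wrist_force': [-1.1413, 0.0476, -1.0925], 'width': 0.1777, 'gripper_force': 78.3641} yaw 94.32
side 0.85 373 dir 98.0 tilt -1.4 len 0.1221 mid [ 0.5097 -0.1656  0.2114] topz 0.2141 0.2192
```

View pics/s4.png

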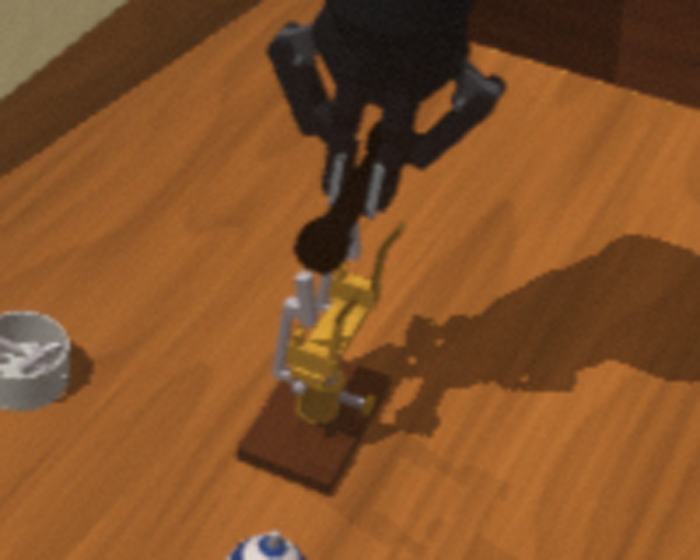

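>>> {"op": "move_arm", "data": {"increments": [[[-1.5,-0.7,3],0.1],[[-1.5,-0.6,4],0.1],[[0,0,4],0],[[0,0,4],0],[[0,0,4],0]]}}

```text
time_s: 8.1
tool_pos: [0.5094, -0.1767, 0.1766]
eef_rot: [-0.0, 0.682, 0.731, 0.0]
wrist_force: [0.6, -0.1, -0.3]
width: 0.178
gripper_force: 78.4
```

Run:
```python
from h import *
for k in range(3): f=shot("side")
st();o=manip.observe();p=o["tool_pos"];a=np.radians(yaw(o))
V=f["view"];K=f["camera_matrix"]
def pr(q):
    c=V[:3,:3]@q+V[:3,3];c=K@[c[0],-c[1],-c[2]];return (c[:2]/c[2]).round(1)
d=np.array([np.cos(a),np.sin(a),0])
print("pred near face",pr(p+[0,0,.01]+.067*d),"near knob mid",pr(p+[0,0,.01]+.06*d),"1mm +x shifts",pr(p+[.001,0,.01]+.067*d))
r=manip.trace("handle",f)[0];m=r["pixels"].astype(np.uint8)
ys,xs=np.nonzero(m);b=ys>ys.max()-11;print("knob bottom blob cols",xs[b].min(),xs[b].max(),"rows",ys.max(), "mask bbox",xs.min(),xs.max(),ys.min())
# black knob from gray
g=cv2.cvtColor(f["frame"],cv2.COLOR_RGB2GRAY);q=pr(p+[0,0,.01]+.067*d).astype(int)
s=g[q[1]-10:q[1]+13,q[0]-14:q[0]+15]<38
n,l,s2,c=cv2.connectedComponentsWithStats(s.astype(np.uint8));print(q,s2.tolist(),(c+q-[14,10]).round(1).tolist())
for row in s: print("".join("#" if v else "." for v in row))
```

```text
{'time_s': 8.25, 'tool_pos': [0.5093, -0.1766, 0.1766], 'wrist_force': [-0.2759, -0.3084, -0.6527], 'width': 0.1783, 'gripper_force': 78.3685} yaw 94.04
pred near face [329.3 148.4] near knob mid [330.6 146.5] 1mm +x shifts [328.9 148.2]
knob bottom blob cols 325 339 rows 153 mask bbox 325 348 114
[329 148] [[0, 0, 29, 23, 483], [10, 0, 17, 16, 184]] [[327.7, 150.4], [332.5, 145.3]]
..................#########..
.................#########...
..............############...
.............############....
............#############....
...........#############.....
...........#############.....
..........##############.....
..........##############.....
..........##############.....
..........##############.....
...........############......
...........###########.......
............##########.......
.............#########.......
...............#####.........
.............................
.............................
.............................
.............................
.............................
.............................
.............................
```

The side camera sees the knob about 2.5 mm off in the same direction as its stand estimate. That confirms the stand at about (0.510, -0.176) in the arm's frame, so the handle is lined up. I start down.

>>> {"op": "move_arm", "data": {"increments": [[[0,0,2.4],0],[[0,0,2.4],0],[[0,0,2.4],0],[[0,0,2.4],0],[[0,0,2.4],0]]}}

```text
time_s: 8.72
tool_pos: [0.5095, -0.1765, 0.1648]
eef_rot: [-0.0, 0.682, 0.732, -0.0]
wrist_force: [-0.7, 0.3, -1.7]
width: 0.174
gripper_force: 78.4
```

>>> {"op": "move_arm", "data": {"increments": [[[0,0,0.9],0],[[0,0,0.8],0],[[0,0,0.8],0],[[0,0,0.8],0],[[0,0,0.8],0]]}}

```text
time_s: 9.13
tool_pos: [0.5096, -0.1765, 0.1609]
eef_rot: [0.0, 0.682, 0.732, 0.0]
wrist_force: [0.1, -0.1, -1.0]
width: 0.175
gripper_force: 78.4
```

>>> {"op": "move_arm", "data": {"increments": [[[0,0,0.8],0],[[0,0,0.8],0],[[0,0,0.8],0],[[0,0,0.8],0],[[0,0,0.8],0]]}}

```text
time_s: 9.55
tool_pos: [0.5095, -0.1765, 0.1568]
eef_rot: [0.0, 0.682, 0.732, -0.0]
wrist_force: [0.5, -0.1, -0.8]
width: 0.178
gripper_force: 78.4
```

>>> {"op": "move_arm", "data": {"increments": [[[0,0,0.8],0],[[0,0,0.8],0],[[0,0,0.8],0],[[0,0,0.8],0],[[0,0,0.8],0]]}}

```text
time_s: 9.97
tool_pos: [0.5095, -0.1765, 0.1528]
eef_rot: [-0.0, 0.682, 0.732, -0.0]
wrist_force: [-0.1, -0.1, 0.0]
width: 0.177
gripper_force: 78.4
```

>>> {"op": "move_arm", "data": {"increments": [[[0,0,0.8],0],[[0,0,0.8],0],[[0,0,0.8],0],[[0,0,0.8],0],[[0,0,0.8],0]]}}

```text
time_s: 10.38
tool_pos: [0.5095, -0.1765, 0.1488]
eef_rot: [-0.0, 0.682, 0.732, -0.0]
wrist_force: [0.7, -0.4, -0.9]
width: 0.176
gripper_force: 78.4
```

>>> {"op": "move_arm", "data": {"increments": [[[0,0,0.8],0],[[0,0,0.8],0],[[0,0,0.8],0],[[0,0,0.8],0],[[0,0,0.8],0]]}}

```text
time_s: 10.8
tool_pos: [0.5095, -0.1766, 0.1448]
eef_rot: [-0.0, 0.682, 0.732, -0.0]
wrist_force: [0.7, -0.2, -0.7]
width: 0.179
gripper_force: 78.4
```

>>> {"op": "move_arm", "data": {"increments": [[[0,0,0.8],0],[[0,0,0.8],0],[[0,0,0.8],0],[[0,0,0.8],0],[[0,0,0.8],0]]}}

```text
time_s: 11.22
tool_pos: [0.5095, -0.1766, 0.1408]
eef_rot: [-0.0, 0.682, 0.732, -0.0]
wrist_force: [-0.2, -0.6, -1.0]
width: 0.175
gripper_force: 78.5
```

>>> {"op": "move_arm", "data": {"increments": [[[0,0,0.8],0],[[0,0,0.8],0],[[0,0,0.8],0],[[0,0,0.8],0],[[0,0,0.8],0]]}}

```text
time_s: 11.63
tool_pos: [0.5094, -0.1766, 0.1368]
eef_rot: [-0.0, 0.682, 0.732, -0.0]
wrist_force: [-2.2, -0.4, -0.5]
width: 0.18
gripper_force: 78.7
```

>>> {"op": "move_arm", "data": {"increments": [[[0,0,0.8],0],[[0,0,0.8],0],[[0,0,0.8],0],[[0,0,0.8],0],[[0,0,0.8],0]]}}

```text
time_s: 12.05
tool_pos: [0.5094, -0.1766, 0.1328]
eef_rot: [-0.0, 0.682, 0.732, -0.0]
wrist_force: [-2.7, 0.5, 0.1]
width: 0.178
gripper_force: 78.7
```

>>> {"op": "move_arm", "data": {"increments": [[[0,0,0.8],0],[[0,0,0.8],0],[[0,0,0.8],0],[[0,0,0.8],0],[[0,0,0.8],0]]}}

```text
time_s: 12.47
tool_pos: [0.5095, -0.1765, 0.1288]
eef_rot: [-0.0, 0.682, 0.732, -0.0]
wrist_force: [-2.0, -0.6, -0.8]
width: 0.179
gripper_force: 78.7
```

>>> {"op": "move_arm", "data": {"increments": [[[0,0,0.8],0],[[0,0,0.8],0],[[0,0,0.8],0],[[0,0,0.8],0],[[0,0,0.8],0]]}}

```text
time_s: 12.88
tool_pos: [0.5095, -0.1765, 0.1248]
eef_rot: [-0.0, 0.682, 0.732, -0.0]
wrist_force: [-2.4, -1.4, 0.2]
width: 0.18
gripper_force: 78.7
```

>>> {"op": "move_arm", "data": {"increments": [[[0,0,0.8],0],[[0,0,0.8],0],[[0,0,0.8],0],[[0,0,0.8],0],[[0,0,0.8],0]]}}

```text
time_s: 13.3
tool_pos: [0.5095, -0.1765, 0.1208]
eef_rot: [-0.0, 0.682, 0.732, -0.0]
wrist_force: [-2.5, -0.8, 0.4]
width: 0.175
gripper_force: 78.8
```

Run:
```python
from h import *
f=handle("side");st();print(manip.observe()["moment"].round(2))
f["frame"]=cv2.resize(f["frame"][90:220,270:400],None,fx=4.5,fy=4.5,interpolation=cv2.INTER_CUBIC);save(f,"s5.png")
```

```text
side 0.72 246 dir 95.6 tilt -2.9 len 0.0834 mid [ 0.5052 -0.151   0.1383] topz 0.14 0.1452
{'time_s': 13.4, 'tool_pos': [0.5094, -0.1765, 0.1208], 'wrist_force': [-3.6825, -0.2723, -0.6645], 'width': 0.1781, 'gripper_force': 78.7214} yaw 94.04
[-0.15  0.82 -0.08]
```

View pics/s5.png

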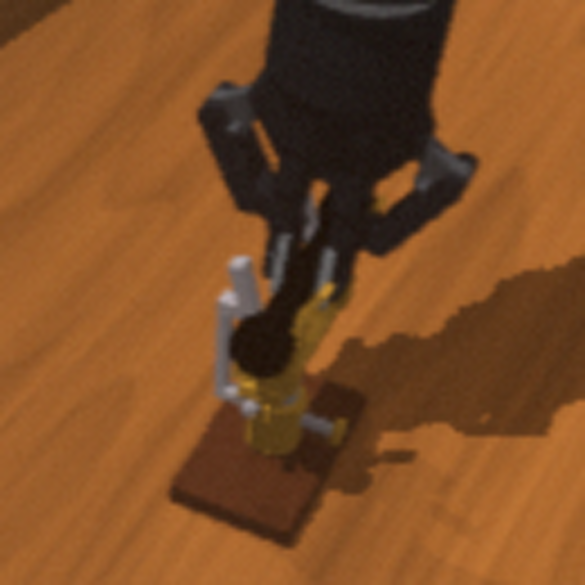

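The crop shows the near knob at (263,340), with the shaft between the tall prong and the jaw and the jaw deflected outward. I keep going down slowly.

>>> {"op": "move_arm", "data": {"increments": [[[0,0,0.8],0],[[0,0,0.8],0],[[0,0,0.8],0],[[0,0,0.8],0],[[0,0,0.8],0]]}}

```text
time_s: 13.82
tool_pos: [0.5095, -0.1765, 0.1168]
eef_rot: [-0.0, 0.682, 0.732, -0.0]
wrist_force: [-2.7, -0.6, -0.6]
width: 0.179
gripper_force: 78.7
```

>>> {"op": "move_arm", "data": {"increments": [[[0,0,0.8],0],[[0,0,0.8],0],[[0,0,0.8],0],[[0,0,0.8],0],[[0,0,0.8],0]]}}

```text
time_s: 14.23
tool_pos: [0.5095, -0.1765, 0.1128]
eef_rot: [-0.0, 0.682, 0.732, -0.0]
wrist_force: [-3.6, -0.4, -1.7]
width: 0.178
gripper_force: 78.6
```

>>> {"op": "move_arm", "data": {"increments": [[[0,0,0.8],0],[[0,0,0.8],0],[[0,0,0.8],0],[[0,0,0.8],0],[[0,0,0.6],0]]}}

```text
time_s: 14.65
tool_pos: [0.5095, -0.1765, 0.109]
eef_rot: [-0.0, 0.682, 0.732, -0.0]
wrist_force: [-1.9, -0.1, -2.0]
width: 0.18
gripper_force: 78.4
```

>>> {"op": "move_arm", "data": {"increments": [[[0,0,0.5],0],[[0,0,0.5],0],[[0,0,0.5],0],[[0,0,0.5],0],[[0,0,0.5],0]]}}

```text
time_s: 15.07
tool_pos: [0.5101, -0.1766, 0.1068]
eef_rot: [0.0, 0.682, 0.732, 0.0]
wrist_force: [-0.4, -0.5, -0.4]
width: 0.175
gripper_force: 78.7
```

>>> {"op": "move_arm", "data": {"increments": [[[0,0,0.4],0],[[0,0,0.4],0],[[0,0,0.4],0],[[0,0,0.4],0],[[0,0,0.4],0]]}}

```text
time_s: 15.48
tool_pos: [0.5098, -0.1766, 0.1048]
eef_rot: [0.0, 0.682, 0.732, 0.0]
wrist_force: [-1.5, 0.6, 8.2]
width: 0.179
gripper_force: 79.7
```

>>> {"op": "move_arm", "data": {"increments": [[[0,0,0.2],0],[[0,0,0.2],0],[[0,0,0],0],[[0,0,0],0],[[0,0,0],0]]}}

```text
time_s: 15.9
tool_pos: [0.5098, -0.1766, 0.1047]
eef_rot: [0.0, 0.682, 0.732, 0.0]
wrist_force: [-1.7, 1.2, 10.2]
width: 0.175
gripper_force: 79.9
```

Run:
```python
from h import *
st();print(manip.observe()["moment"].round(2))
f=shot("side");W=world(f);st()
r=manip.trace("jaw",f);m=r[0]["pixels"]&(f["range_z"]>0)
L=W[m];a=np.radians(4);R=np.array([[np.cos(a),np.sin(a)],[-np.sin(a),np.cos(a)]])
L=np.c_[(L[:,:2]-[.5075,-.176])@R.T,L[:,2]]*1000
for lo in range(100,164,8):
    S=L[(L[:,2]>=lo)&(L[:,2]<lo+8)&(abs(L[:,0])<40)];
    if len(S):print(lo,len(S),"x",S[:,0].min().round(1),np.median(S[:,0]).round(1),S[:,0].max().round(1))
f=handle("side")
f["frame"]=cv2.resize(f["frame"][90:220,270:400],None,fx=4.5,fy=4.5,interpolation=cv2.INTER_CUBIC);save(f,"s6.png")
```

```text
{'time_s': 15.9, 'tool_pos': [0.5098, -0.1766, 0.1047], 'wrist_force': [-1.6988, 1.2338, 10.224], 'width': 0.1749, 'gripper_force': 79.8604} yaw 94.04
[ 0.29  0.59 -0.02]
{'time_s': 15.95, 'tool_pos': [0.5098, -0.1766, 0.1047], 'wrist_force': [-2.0202, 1.4433, 9.9138], 'width': 0.1735, 'gripper_force': 79.8597} yaw 94.04
100 1 x 21.8 21.8 21.8
108 9 x 18.7 20.4 23.9
116 10 x 18.9 20.7 24.2
124 18 x 4.3 12.3 22.7
132 38 x 4.8 11.9 22.9
140 15 x 7.0 10.2 15.5
148 18 x 8.6 12.2 17.9
156 9 x 10.2 13.3 16.0
side 0.56 252 dir 95.7 tilt -2.9 len 0.0989 mid [ 0.5068 -0.1581  0.1221] topz 0.1242 0.1296
```

View pics/s6.png

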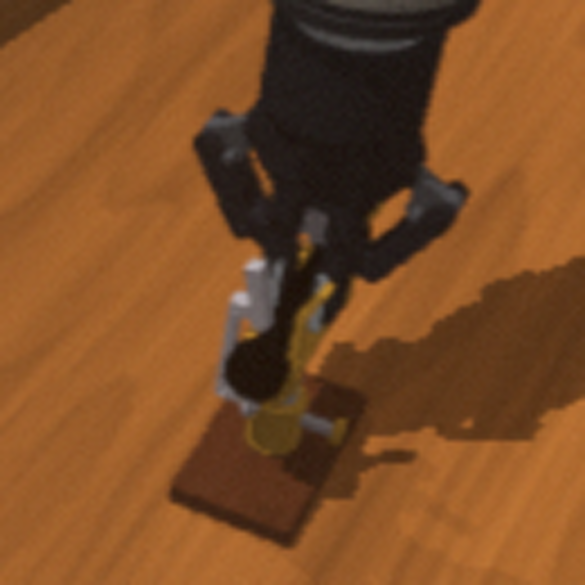

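The crop shows the handle down in the forks: near knob at (258,365), jaw noses upright again, their measured slope matching "shut". The bottom was felt at about 10 N, at the expected height. Now I let go.

>>> {"op": "move_arm", "data": {"increments": [[[0,0,0],0],[[0,0,0],0],[[0,0,0],0],[[0,0,0],0],[[0,0,0],0]], "hand": 0.1}}

```text
time_s: 16.52
tool_pos: [0.5095, -0.1766, 0.1042]
eef_rot: [-0.0, 0.682, 0.732, -0.0]
wrist_force: [-0.2, 0.8, 1.0]
width: 0.546
gripper_force: 0.0
```

>>> {"op": "move_arm", "data": {"increments": [[[0,0,0],0],[[0,0,0],0],[[0,0,0],0],[[0,0,0],0],[[0,0,0],0]]}}

```text
time_s: 16.93
tool_pos: [0.5095, -0.1765, 0.1042]
eef_rot: [-0.0, 0.682, 0.732, -0.0]
wrist_force: [-0.4, -0.0, -0.1]
width: 0.551
gripper_force: 0.0
```

>>> {"op": "move_arm", "data": {"increments": [[[0,0,-1],0],[[0,0,-2],0],[[0,0,-3],0],[[0,0,-4],0],[[0,0,-5],0]]}}

```text
time_s: 17.35
tool_pos: [0.5095, -0.1766, 0.1196]
eef_rot: [-0.0, 0.682, 0.732, -0.0]
wrist_force: [-0.4, -0.8, 0.8]
width: 0.546
gripper_force: 0.0
```

>>> {"op": "move_arm", "data": {"increments": [[[0,0,-10],0],[[0,0,-15],0],[[0,0,-15],0],[[0,0,-20],0],[[0,0,-20],0]]}}

```text
time_s: 17.77
tool_pos: [0.5093, -0.1767, 0.2007]
eef_rot: [-0.0, 0.682, 0.731, -0.0]
wrist_force: [0.2, -0.2, -1.3]
width: 0.551
gripper_force: 0.0
```

>>> {"op": "move_arm", "data": {"increments": [[[-20,0,-15],0],[[-25,0,-10],0],[[-25,0,0],0],[[-20,0,0],0],[[0,0,0],0]]}}

```text
time_s: 18.18
tool_pos: [0.5154, -0.2705, 0.2257]
eef_rot: [0.001, 0.683, 0.73, -0.0]
wrist_force: [-0.7, 0.1, -1.0]
width: 0.547
gripper_force: 0.0
```

Run:
```python
from h import *
for k in range(2): f=shot("wrist")
st();handle("wrist");save(f,"w7.png")
W=world(f);m=manip.trace("jaw",f)[0]["pixels"]&(f["range_z"]>0)
a=np.radians(4);R=np.array([[np.cos(a),np.sin(a)],[-np.sin(a),np.cos(a)]])
L=W[m];L=np.c_[(L[:,:2]-[.5102,-.176])@R.T,L[:,2]]*1000
for lo in range(120,168,8):
    S=L[(L[:,2]>=lo)&(L[:,2]<lo+8)]
    if len(S):print(lo,len(S),"x",S[:,0].min().round(1),np.median(S[:,0]).round(1),S[:,0].max().round(1))
f=handle("side")
for l in("top","key","tin"):
    d=manip.trace(l,f)[0];print(l,round(d["score"],2),np.round(d["location"]))
```

```text
{'time_s': 18.2833, 'tool_pos': [0.5156, -0.2671, 0.2248], 'wrist_force': [-0.0586, 1.2017, -0.5248], 'width': 0.5483, 'gripper_force': 0.0} yaw 93.95
wrist 0.89 3796 dir -85.6 tilt 1.0 len 0.12 mid [ 0.5104 -0.1816  0.1222] topz 0.1288 0.1291
120 62 x 2.4 6.6 23.9
128 229 x 3.0 12.0 23.9
136 196 x 5.0 7.6 23.7
144 148 x 7.4 9.1 18.0
152 438 x 9.3 14.7 19.6
160 54 x 11.6 12.6 16.8
side 0.89 367 dir 94.4 tilt -2.9 len 0.1329 mid [ 0.5067 -0.1758  0.1227] topz 0.1294 0.1294
top 0.6 [316. 234.]
key 0.98 [202. 221.]
tin 0.68 [245. 174.]
```

View pics/w7.png

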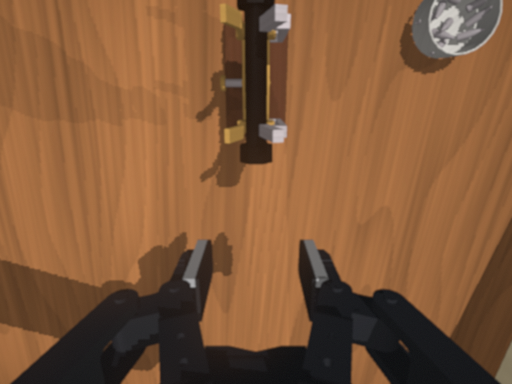

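The wrist view shows the handle lying level along columns 240-272, under both noses at (275,20) and (273,132), with the gripper clear of it. Both knob tops are at 129 mm and the jaw's slope reads shut. The bystanders have not moved, so I hand in.

```bash
python3 -c "
from rig import manip
print(manip.hand_in())"
```

```text
the job is handed in; nothing more can be done
None
```

The ebony handle is clipped level in the brass stand with the jaw shut over it, seated with about 10 N, released and handed in at about 18.4 s; the top, key and tin have not moved.

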